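Rack the coaxial line sections and chock them

TASK

Rack the two loose coaxial line tubes in the cradle under the slatted shelf: lay the silver one on the rails so that it comes to rest beside the dark one, slide the yellow chock by its red handle firmly but gently (no hard shoving, these are precision parts) against it so the bottom layer is shut tight against the backstop, and only then lay the brass one on top, in the groove between the two, with the ends of all three roughly level. Lower the tubes into place, do not drop them, and leave everything else on the bench alone.

Things in the scene. Friction and masses are not known exactly. Their poses are not given: they have to be found in the camera images.
- cradle: Fixed grey base plate 200 x 250 x 12 mm with two steel rails, blue backstop lugs and an open shelf on four posts. Origin: on the bench under it; x runs along the racked tubes, to the robot's right (within 20 degrees), y away from the robot towards the backstop, z up. All y, z below are in this frame, mm.
- rails (a point): Middle of the rails' top (cradle 0, 0, 45). Two rails 16 mm wide at x = -62 and +62 run along y from -90 to +75; open between and beyond them down to the plate (z = 12). They slope down 2.5 degrees towards +y: a tube set on them with a gap (the fingers need one) rolls slowly by itself against the dark one.
- silver_seat (a point): Where the silver tube's centre must finish: cradle (0, 5.9, 64.8), touching the dark tube, which lies at y 45.8, z 63.0 in the V of rails and backstop (lugs lean out 30 degrees).
- brass_seat (a point): Where the brass tube's centre must finish: cradle (0, 27.4, 98.5), in the groove on top of the dark and silver tubes. If the chock is not tight yet, the silver tube is pushed away and the brass one falls. The tops of the lower tubes are 14 mm below this point: grip the brass tube shallowly.
- shelf_edge (a point): Left (open) edge of the shelf, underside, at cradle (-68, -30, 262). The shelf is four slats 12 mm wide, 8 thick, along y at x = -62, -10, 45, 101, over side rails 12 mm deep on 12 mm posts at x = -40 and 90, y = -172 and 112. Too low for an upright gripper: reach in from that side, wrist leaning left 30 to 45 degrees.
- chock (a joint): Captive sliding chock, a yellow bar 170 mm long (24 mm high, z = 58 to 82 mm of the cradle) with two rubber pads (at x = -36 and +36), moved along the cradle's +y. Value in m: 0 fully back; starts between 0 and 0.02; the pads' front face is at y = -115 mm + value. Stays where left; drags with about 4 N plus 6 N per m/s. Tight against the silver tube it reads 0.1009.
- chock_handle (a point): Point in the middle of the red handle of the chock, 13 mm below its top: an upright paddle 16 mm thick along cradle y, 34 mm along x, from z = 56 to 111 mm above the bench, standing 135 mm to the left of the cradle centre (cradle x = -135), clear of the shelf. Moves with the chock; can be pinched from above or pushed.
- stand: Fixed wooden stand 170 x 160 mm with two 90-degree V-saddles side by side, their grooves along its x (to the robot's right, within 25 degrees), at y = -45 and +45 mm, saddles 14 mm wide at x = -60 and +60; a 12 mm base plate, open under the tubes between the saddles. Origin under its centre on the bench. A tube resting in it has its axis 62 mm above the bench.
- silver_line: Loose silver (aluminium) tube, 40 mm diameter, 190 mm long with rounded ends, about 0.4 kg, starting in one of the stand's saddles. Origin at its centre, x along its axis (it may be rolled about it).
- brass_line: Loose brass-coloured tube, same size and about the same mass, starting in the other saddle. Origin at its centre, x along its axis.
- dark_line: Dark steel tube of the same size, already lying in the cradle against the backstop; loose, 0.45 kg. Origin at its centre, x along its axis.
- screwdriver: Bystander: screwdriver lying on the bench, red handle; origin beneath it.
- multimeter: Bystander: yellow hand-held multimeter 150 x 75 x 34 mm lying flat; origin under its centre.
- tape: Bystander: blue reel, 90 mm across, 20 mm high; origin under its centre.
- tin: Bystander: orange tin, 60 mm across, 70 mm high; origin under its centre.
- tray: Bystander: grey parts tray 150 x 100 x 30 mm; origin under its centre.
Mind the look-alikes: they are no part of the job. Several things have the shape of the silver_line; the one meant has the colours described above.

How it is judged:
By the outcome, as a careful person would: the job done as asked, in the order asked, and still so for the second after the job is handed in, with the robot touching nothing.
It also fails if it takes over 66 s, if anything falls off the work surface, if the arm or the gripper's body presses on something with over 40 N, if the wrist force passes 120 N, or if a joint passes its speed limit or range.

ROBOT

A 6-joint arm with a two-finger parallel gripper is mounted at the origin on the work surface. World frame = base frame: x ahead of the robot, y to its left, z up, the work surface at z = 0. Lengths are in m, angles in rad, forces in N, time in s.
With the tool pointing down it reaches from about 0.25 to 0.725 m from the base axis. Payload 4 kg.
Tool frame: the origin (TCP) lies on the centre line of the jaws, within the pads' length; the fingertips stand tip_reach ahead of it and the grasp point (between the pads) lies 5 mm behind it (tip_reach is the distance from the TCP to the fingertips, in m); z points along the fingers, y is the direction in which the jaws open and shut (so a half turn about z gives the same grasp; the last joint's range is limited). The gripper opens to 85 mm and grips with 20 to 120 N. Pads are 22 mm wide; open, the fingers measure 114 mm over their backs; the gripper's body (76 mm by 85 mm) begins 54 mm behind the grasp point. The pads swing forward as they close: fully open they stand 13 mm farther back than shut.
Start: joints at [1.111, 0.241, 0.005, 1.335, 0, 1.571], TCP at [0.222, 0.448, 0.245] pointing down, gripper open.
Joint ranges: [-2.72, 2.72], [-1.05, 1.87], [-1.09, 1.28], [-1.99, 2.15], [-1.42, 1.44], [-3.14, 3.14]. Speed limits (rad/s): [2.79, 2.79, 3.14, 3.14, 3.14, 3.14].

INTERFACE

Orientations are given as a unit quaternion [x, y, z, w].
In Python, from workcell import * gives the robot as it stands.
- The arm moves only by the tool arm_command, never from a script. Its arguments are lists of equal length, an entry for each row: "translation": the shift along the tool's x, y, z in cm, a list of three; "turn": the turn about the tool's z in rad; "hand": the closure, from 0 (fully open) to 1 (shut). In form: {"translation": [[x, y, z], ...], "turn": [turn, ...], "hand": [hand, ...]}. A call has 1 to 5 rows; each row is the pose to reach, as a shift and turn from the pose commanded when the call began, along the tool's axes at that moment; what a row does not reach only later rows make up. A row lasts 1/12 s, in which the tool goes at most 41.7 mm and 7.16 degrees, less where a joint would pass 70% of its speed; a pose out of reach is approached as far as the arm can. A call with a gripper value outside its range is refused whole. The fingers move at their own pace and stop on an object; the grip force is fixed at half the most. Time passes only in rows, so rows that repeat a pose let the fingers close. It gives the time, the measured TCP pose, the force and the opening at its end, in the units of the state.
- get_obs(): the state, without advancing time (a new reading comes with each control period).
- camera(name): name is "scene" or "top" or "wrist"; returns (picture, depth): 384x512x3 uint8, red, green, blue; 384x512 float32, m along the optical axis (not along the pixel's ray), 0 where there is no reading.
- camera_info(name): a dict with "mtx" (3x3 intrinsics, pixels), "world_to_cam" (4x4, takes a point from world to camera coordinates). Camera axes: x right, y down, z forward; pixel columns grow to the right and rows downward; lengths in m; the calibration is good to about 2 mm. A picture is of the moment at which its call begins: read the wrist's pose just before it. camera_info takes no time and is no camera call; for the wrist camera it gives the pose at the moment of the call.
- job_done(): hands the job in, once; it reports no verdict.
Trained networks look in the newest picture that a camera, given by its name, has taken for a name from the list of things; names that differ only in an ending like _2 or _b are one class to them, and where a whole thing is asked for, a point or a joint stands for the part that bears it (a point fixed in the world has none). Each returns a list of dicts, best first, with "conf" (0 to 1); they miss things now and then, are a little off and sometimes report something else, mostly with a low value. They report only what shows in the picture. A call takes as long as a camera call. They do not tell look-alikes from the thing itself.
- search_frame(camera, name): "location" ([row, column] in pixels, amid what is visible of it).
- spot_point(camera, name): "location" ([row, column] in pixels: a listed point, or the origin of a listed thing).
The state is a dict: "clock": time; "joint_pos": joint angles; "joint_vel": joint speeds; "tau": joint torques, N m; "eef_pos": TCP position; "tool_rot": TCP orientation; "ft_force": force on the tool from outside, world axes, zero at the start; "ft_torque": the same for the moment, N m; "grip_width": finger opening in m.
Only numpy, scipy, OpenCV 4.12 (cv2) and the standard library are available. Lean on these libraries where they do the work, as an engineer would, in place of code of your own. Each camera call takes 0.05 s, during which the arm holds its last target. There are 200 camera calls.

## Working session

There is one attempt and no reset: what is moved stays moved. The work goes in short steps, Python scripts to look and compute and a tool call to move; the robot and the scene stay as the last step left them, time stands still between calls to the robot, and variables do not carry over. Pictures are saved under pics/ and viewed, about 8 in all and at most 12, crops included, and the job is handed in when it is done.

Besides the shell and the picture viewer there is one more tool, called after "Request:" as name(argument=value, ...) on one line, values as JSON. arm_command: Moves the arm, as the interface text tells. Its arguments: {"type":"object","properties":{"translation":{"type":"array","items":{"type":"array","items":{"type":"number"}}},"turn":{"type":"array","items":{"type":"number"}},"hand":{"type":"array","items":{"type":"number"}}},"required":["translation","turn","hand"]}

```bash
ls; mkdir -p pics
cat > h.py <<'E'
from workcell import *
import numpy as np, cv2
from scipy.spatial.transform import Rotation as R
def cam(n):
    i=camera_info(n); p,d=camera(n); return p,d,np.array(i["mtx"]),np.linalg.inv(np.array(i["world_to_cam"]))
def pts(d,K,T):
    v,u=np.mgrid[:d.shape[0],:d.shape[1]]
    P=np.stack([(u-K[0,2])/K[0,0]*d,(v-K[1,2])/K[1,1]*d,d,np.ones_like(d)],-1)
    W=(P@T.T)[...,:3]; W[d==0]=np.nan; return W
def save(n,p): cv2.imwrite("pics/"+n+".png",p[...,::-1])
E
python3 - <<'E'
from h import *
print(get_obs())
for n in("top","scene"):
    p,d,K,T=cam(n); W=pts(d,K,T); np.savez(n,p=p,W=W,K=K,T=T); save(n,p); print(n,T[:3,3].round(2))
    for t in("cradle","stand","silver_line","brass_line","dark_line","chock_handle","rails","silver_seat"):
        for r in spot_point(n,t)[:3]:
            a,b=map(int,r["location"]); print(t,r["location"],round(r["conf"],2),W[min(a,383),min(b,511)].round(3))
E
```

```text
pics
{'clock': 0.0, 'joint_pos': array([1.11096647e+00, 2.41431085e-01, 3.75319761e-03, 1.33521459e+00,
       3.26744855e-05, 1.57078218e+00]), 'joint_vel': array([-0.00037712, -0.00042777, -0.00056649, -0.00112852,  0.00018232,
        0.00157247]), 'tau': array([-8.05017135e-04, -3.72315681e+01,  2.52408242e+01,  1.68598036e-02,
       -6.79200321e-05, -2.96301916e-07]), 'eef_pos': array([0.22162528, 0.44753499, 0.24441495]), 'tool_rot': array([ 2.27887695e-01,  9.73686859e-01, -1.01677320e-03, -2.54765826e-04]), 'ft_force': array([-0.44797796, -0.47578951,  0.30551181]), 'ft_torque': array([ 0.03481062, -0.01998312, -0.05505304]), 'grip_width': 0.08554122075790775}
top [0.33 0.11 1.29]
cradle [190.7, 377.6] 0.73 [ 0.555 -0.25   0.012]
cradle [185.9, 379.9] 0.43 [ 0.571 -0.257  0.01 ]
stand [188.1, 231.7] 0.8 [0.556 0.216 0.012]
silver_line [198.3, 232.2] 0.92 [0.513 0.206 0.08 ]
silver_line [269.5, 230.5] 0.89 [0.303 0.21  0.04 ]
brass_line [174.5, 230.0] 0.86 [0.586 0.214 0.083]
dark_line [174.1, 379.7] 0.87 [ 0.551 -0.184  0.269]
chock_handle [213.1, 328.9] 0.72 [ 0.467 -0.076 
[... 198 characters left out ...]
0.083]
silver_seat [184.4, 381.1] 0.8 [ 0.575 -0.263  0.011]
scene [ 1.24 -0.03  0.85]
cradle [255.8, 130.2] 0.68 [ 0.598 -0.229  0.085]
stand [234.2, 291.3] 0.71 [0.614 0.19  0.075]
silver_line [177.2, 267.0] 0.73 [0.321 0.193 0.029]
silver_line [207.4, 282.9] 0.55 [0.516 0.191 0.081]
brass_line [231.6, 295.9] 0.68 [0.61  0.202 0.079]
brass_line [255.7, 128.7] 0.16 [ 0.595 -0.235  0.083]
dark_line [260.6, 121.6] 0.93 [ 0.605 -0.252  0.081]
dark_line [184.1, 323.6] 0.67 [0.389 0.365 0.022]
chock_handle [208.2, 185.6] 0.67 [ 0.479 -0.08   0.102]
rails [253.2, 124.9] 0.66 [ 0.584 -0.246  0.08 ]
rails [184.8, 327.5] 0.16 [0.37  0.389 0.001]
silver_seat [246.7, 127.5] 0.57 [ 0.503 -0.258  0.013]
```

Run:
```python
import cv2
a=cv2.imread("pics/top.png"); cv2.imwrite("pics/top2.png",cv2.resize(a[90:310,150:460],None,fx=2.55,fy=2.55,interpolation=cv2.INTER_CUBIC))
a=cv2.imread("pics/scene.png"); cv2.imwrite("pics/scene2.png",cv2.resize(a[120:384,0:400],None,fx=2,fy=2,interpolation=cv2.INTER_CUBIC))
```

```text
(no output)
```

View pics/top2.png

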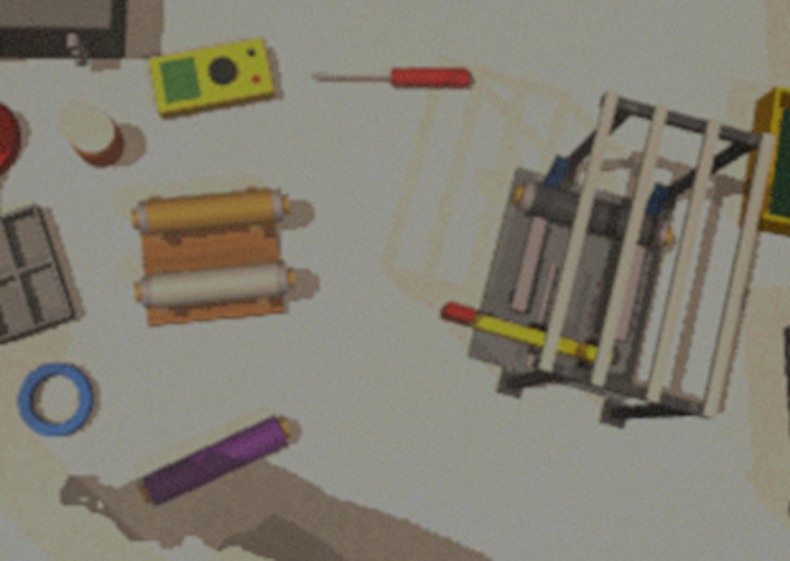

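View pics/scene2.png

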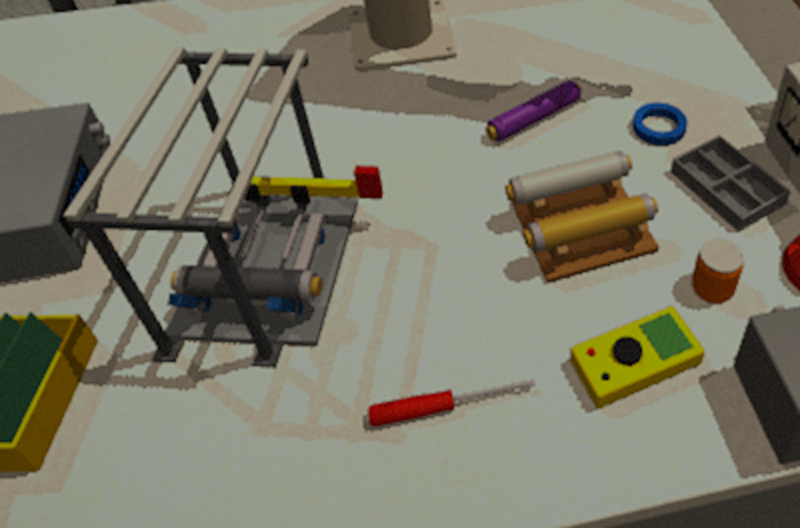

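Silver is the tube at about (210,285) in the top crop. Brass is the one behind it at (210,212), and both lie in the wooden stand. The purple tube at (215,460) is the look-alike. In the scene crop, silver is at (570,178), brass at (590,222), purple at (535,112), and the chock's red handle at (368,182). `arm_command` has no tilt, so I'll check how wide the wrist is while fitting the poses.

```bash
cat > fit.py <<'E'
from h import *
from scipy.optimize import minimize
t=np.load("top.npz"); s=np.load("scene.npz")
def cloud(f): return f["W"].reshape(-1,3),f["p"].reshape(-1,3).astype(int)
(Wt,Ct),(Ws,Cs)=cloud(t),cloud(s)
def box(W,lo,hi): return np.all((W>lo)&(W<hi),1)
# slats
for nm,W in(("top",Wt),("scene",Ws)):
    P=W[box(W,[.3,-.55,.262],[.85,-.1,.282])]
    sl=np.array([-.062,-.010,.045,.101])
    def cost(q):
        x=(P[:,0]-.55)*np.cos(q[0])+(P[:,1]+.25)*np.sin(q[0])-q[1]
        return np.minimum(np.min(abs(x[:,None]-sl),1),.012).mean()
    b=min((minimize(cost,[a,o],method="Nelder-Mead") for a in np.radians(np.arange(-110,-69,4)) for o in(-.04,-.02,0,.02,.04)),key=lambda r:r.fun)
    yaw,ox=b.x; ex=np.array([np.cos(yaw),np.sin(yaw)]); ey=np.array([-ex[1],ex[0]])
    o=np.array([.55,-.25])+ox*ex
    y=(P[:,:2]-o)@ey; print(nm,"slats n",len(P),"yaw",np.degrees(yaw),"cost",b.fun,"y ext",np.percentile(y,[1,99]),"z",np.median(P[:,2]))
    oo=o+ey*(np.percentile(y,[1,99]).mean()+.030); print(" origin",oo)
    Q=W[box(W,[.3,-.5,.03],[.8,0,.13])]; C=(Ct if nm=="top" else Cs)[box(W,[.3,-.5,.03],[.8,0,.13])]
    L=np.c_[(Q[:,:2]-oo)@ex,(Q[:,:2]-oo)@ey,Q[:,2]]
    red=(C[:,0]>1.8*C[:,1])&(C[:,0]>80); print(" handle",red.sum(),np.percentile(L[red],[3,50,97],axis=0).round(4).tolist())
    ye=(C[:,0]>2*C[:,2])&(C[:,1]>70)&(abs(L[:,0])<.09); print(" bar",ye.sum(),np.percentile(L[ye],[3,50,97],axis=0).round(4).tolist())
    dk=(L[:,1]>.02)&(L[:,1]<.075)&(abs(L[:,0])<.1)&(L[:,2]>.072); print(" dark",dk.sum(),np.percentile(L[dk],[2,50,98],axis=0).round(4).tolist())
for nm,W in(("top",Wt),("scene",Ws)):
    P=W[box(W,[.45,.08,.066],[.66,.34,.09])]
    def c2(q):
        n=np.array([np.cos(q[0]),np.sin(q[0])]); v=P[:,:2]@n
        r=[np.hypot(v-k,P[:,2]-q[3]) for k in q[1:3]]
        return np.minimum(abs(np.min(r,0)-.02),.006).mean()
    b=min((minimize(c2,[a,.51,.60,.062],method="Nelder-Mead",options=dict(maxiter=2000)) for a in np.radians([-20,-10,0,10,20])),key=lambda r:r.fun)
    q=b.x; n=np.array([np.cos(q[0]),np.sin(q[0])]); m=np.array([-n[1],n[0]])
    print(nm,"stand n-angle",np.degrees(q[0]),"axes",q[1:],b.fun)
    for k in q[1:3]:
        g=abs(P[:,:2]@n-k)<.02; u=P[g,:2]@m; e=np.percentile(u,[.5,99.5]); print("  centre",(n*k+m*e.mean()).round(4),"len",np.ptp(e))
# wrist
ob=get_obs(); Rt=R.from_quat(ob["tool_rot"]).as_matrix()
for nm,W in(("top",Wt),("scene",Ws)):
    L=(W-ob["eef_pos"])@Rt; L=L[(np.hypot(L[:,0],L[:,1])<.14)&(L[:,2]<.06)]
    for z in np.arange(-.36,.06,.03):
        g=L[(L[:,2]>z)&(L[:,2]<z+.03)]
        if len(g)>5: print(nm,round(z,2),len(g),np.percentile(g[:,:2],[2,98],axis=0).round(3).tolist())
E
python3 fit.py; python3 -c "
import workcell; print([x for x in dir(workcell) if x[0]!='_'], getattr(workcell,'tip_reach',None))"
```

```text
top slats n 2779 yaw -105.51216097113168 cost 0.004063164635926395 y ext [-0.17676179  0.11644512] z 0.26949444024991887
 origin [ 0.55161944 -0.24357327]
 handle 60 [[-0.1482, -0.1265, 0.0927], [-0.1336, -0.1218, 0.1102], [-0.1167, -0.1142, 0.1156]]
 bar 210 [[-0.0874, -0.1268, 0.0682], [-0.0387, -0.12, 0.0816], [0.0323, -0.1107, 0.0859]]
 dark 543 [[-0.0936, 0.0285, 0.0724], [-0.0068, 0.0436, 0.0805], [0.0789, 0.0631, 0.0862]]
scene slats n 3014 yaw -105.57180443304294 cost 0.0044584404203952014 y ext [-0.17715625  0.11750729] z 0.27091084078760747
 origin [ 0.55152742 -0.24517284]
 handle 59 [[-0.1713, -0.124, 0.0548], [-0.1385, -0.1162, 0.1117], [-0.1197, -0.0364, 0.1143]]
 bar 223 [[-0.0853, -0.1256, 0.0641], [-0.0315, -0.115, 0.083], [0.0364, -0.1102, 0.0866]]
 dark 758 [[-0.0932, 0.0311, 0.0726], [-0.019, 0.0517, 0.0818], [0.0808, 0.0635, 0.0864]]
top stand n-angle 6.332643028895028 axes [0.52629107 0.61621512 0.0618237 ] 0.0017257013927726621
  centre [0.507  0.2033] len 0.18716446402838105
  centre [0.5967 0.2103] len 0.18686646970218068
scene stand n-angle 6.090566475173233
[... 657 characters left out ...]
[[-0.014, -0.073], [0.01, 0.074]]
top -0.03 24 [[-0.012, -0.055], [-0.007, 0.057]]
scene -0.3 320 [[-0.044, -0.04], [-0.03, 0.04]]
scene -0.27 320 [[-0.039, -0.039], [-0.012, 0.037]]
scene -0.24 289 [[-0.039, -0.035], [-0.007, 0.033]]
scene -0.21 263 [[-0.038, -0.035], [-0.007, 0.033]]
scene -0.18 267 [[-0.039, -0.036], [0.005, 0.033]]
scene -0.15 256 [[-0.04, -0.036], [-0.01, 0.034]]
scene -0.12 312 [[-0.035, -0.066], [0.008, 0.064]]
scene -0.09 325 [[-0.021, -0.071], [0.013, 0.068]]
scene -0.06 164 [[-0.015, -0.072], [0.011, 0.07]]
scene -0.03 65 [[-0.014, -0.057], [0.0, 0.054]]
['Unreachable', 'camera', 'camera_info', 'get_obs', 'job_done', 'search_frame', 'spot_point', 'tip_reach'] 0.014
```

Poses are consistent between the two cameras: slat tops read 0.270 and the tubes are 187 mm long at z 0.062. Cradle origin is about (0.5516, -0.2443) with yaw -105.55°.

**Plan:** since I can't tilt, I'll grip each tube upright at its left end, with the wrist staying left of the shelf edge. I'll feed the tube in along x, set it down about 30 mm left of its place, then push it level axially.

Add to h.py:
```python
O=np.array([.5516,-.2443]); YAW=np.radians(-105.55)
EX=np.array([np.cos(YAW),np.sin(YAW)]); EY=np.array([-EX[1],EX[0]])
def c2w(x,y,z): return np.r_[O+EX*x+EY*y,z]
def w2c(p): return np.r_[(p[:2]-O)@EX,(p[:2]-O)@EY,p[2]]
def go(target,xang=None):
    "shift cm in tool axes, turn rad; xang = wanted world angle (deg) of tool x"
    o=get_obs(); M=R.from_quat(o["tool_rot"]).as_matrix(); a=np.degrees(np.arctan2(M[1,0],M[0,0]))
    t=0 if xang is None else -np.radians((xang-a+180)%360-180)
    print("clk %.2f shift"%o["clock"],((target-o["eef_pos"])@M*100).round(2),"turn",round(t,3),"| tcp",o["eef_pos"].round(4),"cradle",(w2c(o["eef_pos"])*1e3).round(1),"tilt",np.degrees(np.arccos(-M[2,2])).round(2),"F",o["ft_force"].round(1),"w",round(o["grip_width"],4))
CX=np.degrees(YAW)+180
```

```text
(no output)
```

Request:
arm_command(translation=[[-3.9,-0.3,1],[-7.8,-0.7,2],[-11.7,-1,3],[-15.6,-1.4,4],[-19.5,-1.7,5]], turn=[0.12,0.24,0.36,0.48,0.6], hand=[0,0,0,0,0])

```text
clock: 1.32
eef_pos: [0.3903, 0.3452, 0.1951]
tool_rot: [0.508, 0.862, 0.0, 0.0]
ft_force: [-0.4, 1.0, 0.6]
grip_width: 0.0849
```

Request:
arm_command(translation=[[-2.8,1.6,0.8],[-5.6,3.1,1.7],[-8.3,4.7,2.6],[-11.1,6.2,3.5],[-11.1,6.2,3.5]], turn=[0.1,0.2,0.3,0.4,0.4], hand=[0,0,0,0,0])

```text
clock: 1.73
eef_pos: [0.501, 0.2761, 0.1581]
tool_rot: [0.67, 0.742, -0.001, 0.001]
ft_force: [0.0, -0.6, -0.2]
grip_width: 0.0855
```

```bash
cat > look.py <<'E'
from h import *
import sys
from scipy.optimize import minimize
go(np.array([.4975,.2795,.16]),96.2)
p,d,K,T=cam("wrist"); W=pts(d,K,T); save(sys.argv[1],p); o=get_obs(); M=R.from_quat(o["tool_rot"]).as_matrix()
print("cam in tool",((T[:3,3]-o["eef_pos"])@M).round(3))
np.savez("wrist",p=p,W=W)
P=W.reshape(-1,3)
for k in (.506,.596):
    P1=P[(abs(P[:,0]-k-.11*(.205-P[:,1]))<.03)&(P[:,1]>.08)&(P[:,1]<.32)&(P[:,2]>.066)&(P[:,2]<.09)]
    if len(P1)<50: print(k,"few"); continue
    f=lambda q: np.minimum(abs(np.hypot(P1[:,0]*np.cos(q[0])+P1[:,1]*np.sin(q[0])-q[1],P1[:,2]-q[2])-.02),.006).mean()
    b=minimize(f,[np.radians(6.2),k*.994+.022,.062],method="Nelder-Mead",options=dict(maxiter=2000)); a,r,z=b.x
    u=-P1[:,0]*np.sin(a)+P1[:,1]*np.cos(a); e=np.percentile(u,[.3,99.7])
    n=np.array([np.cos(a),np.sin(a)]);m=np.array([-n[1],n[0]])
    print(len(P1),"ang",np.degrees(a).round(2),"z",z.round(4),"err",b.fun.round(4),"left end",(n*r+m*e[1]).round(4),"len",np.ptp(e).round(4))
E
python3 look.py w1
```

```text
clk 1.73 shift [ 0.37 -0.32 -0.19] turn -0.006 | tcp [0.501  0.2761 0.1581] cradle [-487.8 -188.2  158.1] tilt 0.15 F [ 0.  -0.6 -0.2] w 0.0855
cam in tool [ 0.07   0.003 -0.129]
6646 ang 6.37 z 0.0628 err 0.0008 left end [0.4962 0.2956] len 0.1361
4288 ang 6.3 z 0.0626 err 0.001 left end [0.586  0.3031] len 0.1513
```

View pics/w1.png

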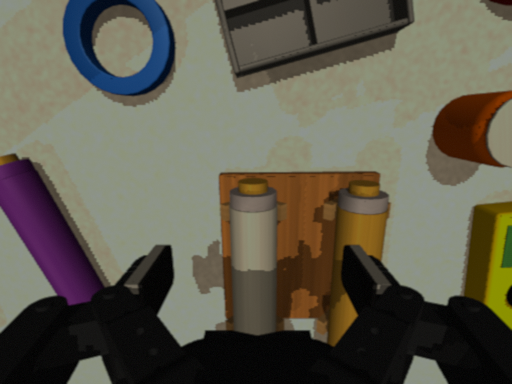

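The wrist view shows the silver end at about (255,185) and the brass end at (362,187). The purple look-alike is at far left (40,230). The silver's colour and saddle match the description, so I'll grasp its left end.

Request:
arm_command(translation=[[0.3,-0.1,2.5],[0.6,-0.3,5],[0.6,-0.3,7.5],[0.6,-0.3,10],[0.6,-0.3,10]], turn=[0,-0.01,-0.01,-0.01,-0.01], hand=[0,0,0,0,0])

```text
clock: 2.2
eef_pos: [0.4894, 0.2843, 0.0557]
tool_rot: [0.662, 0.749, -0.004, -0.002]
ft_force: [-0.5, -0.9, -0.4]
grip_width: 0.0857
```

Request:
arm_command(translation=[[0,0,0],[0,0,0],[0,0,0],[0,0,0],[0,0,0]], turn=[0,0,0,0,0], hand=[1,1,1,1,1])

```text
clock: 2.62
eef_pos: [0.4962, 0.2866, 0.0631]
tool_rot: [0.663, 0.749, 0.003, 0.001]
ft_force: [0.8, -0.1, 6.1]
grip_width: 0.0362
```

Request:
arm_command(translation=[[0,0,0],[0,0,-0.5],[0,0,-1],[0,0,-2],[0,0,-3]], turn=[0,0,0,0,0], hand=[1,1,1,1,1])

```text
clock: 3.03
eef_pos: [0.4925, 0.2848, 0.0903]
tool_rot: [0.663, 0.748, -0.001, -0.001]
ft_force: [-0.3, -0.9, -4.4]
grip_width: 0.0362
```

```bash
cat > held.py <<'E'
from h import *
import sys
# axis of held tube from scene cloud in tool frame
from h import go
o=get_obs(); go(o["eef_pos"])
p,d,K,T=cam("scene"); W=pts(d,K,T); save(sys.argv[1],p); M=R.from_quat(o["tool_rot"]).as_matrix()
L=((W-o["eef_pos"])@M).reshape(-1,3)
g=(abs(L[:,1])<.03)&(L[:,0]<-.025)&(L[:,0]>-.25)&(L[:,2]<.075)&(L[:,2]>-.045)
L=L[g]
for a in np.arange(-.2,-.02,.03):
    q=L[(L[:,0]>a)&(L[:,0]<a+.03)]
    if len(q)>4: print(a.round(2),len(q),"top z(tool) %.4f y %.4f"%(np.percentile(q[:,2],5),q[q[:,2]<np.percentile(q[:,2],15),1].mean()))
print("right end x",np.percentile(L[:,0],1))
E
python3 held.py s1
```

```text
clk 3.03 shift [0. 0. 0.] turn 0 | tcp [0.4925 0.2848 0.0903] cradle [-493.9 -198.8   90.3] tilt 0.2 F [-0.3 -0.9 -4.4] w 0.0362
-0.2 49 top z(tool) 0.0097 y 0.0029
-0.17 205 top z(tool) 0.0048 y 0.0018
-0.14 179 top z(tool) -0.0005 y 0.0019
-0.11 167 top z(tool) -0.0063 y 0.0011
-0.08 172 top z(tool) -0.0113 y 0.0008
-0.05 181 top z(tool) -0.0164 y 0.0006
right end x -0.17809628852180368
```

The tube is held with its axis at the grasp point. It sags about 10°, with the right end 178 mm ahead of the TCP. I'll carry it gently to the open side and check the sag again there.

Request:
arm_command(translation=[[0,0,-1.5],[0,0,-3.5],[-1,0.4,-5.5],[-3,1.1,-7],[-5.5,2,-7]], turn=[0,0,0,0,0], hand=[1,1,1,1,1])

```text
clock: 3.5
eef_pos: [0.5208, 0.2349, 0.1639]
tool_rot: [0.662, 0.749, 0.002, 0.0]
ft_force: [1.9, -0.2, -3.6]
grip_width: 0.0366
```

Request:
arm_command(translation=[[-2.6,1,0],[-5.2,2,0],[-7.8,3,0],[-10.4,4,0],[-13,5,0]], turn=[0,0,0,0,0], hand=[1,1,1,1,1])

```text
clock: 3.92
eef_pos: [0.5845, 0.1092, 0.1596]
tool_rot: [0.663, 0.748, -0.001, -0.002]
ft_force: [0.9, 1.2, -5.2]
grip_width: 0.0362
```

Request:
arm_command(translation=[[-2.5,1,0],[-5,2,0],[-7,2.7,0],[-8.5,3,0],[-9,3.2,0]], turn=[0.08,0.16,0.24,0.32,0.39], hand=[1,1,1,1,1])

```text
clock: 4.33
eef_pos: [0.6275, 0.0221, 0.1593]
tool_rot: [0.798, 0.603, -0.001, -0.001]
ft_force: [-0.8, 0.8, -5.3]
grip_width: 0.0366
```

```bash
python3 held.py s2; python3 -c "
from h import *
go(c2w(-.23,0,.14),CX)"
```

```text
clk 4.33 shift [0. 0. 0.] turn 0 | tcp [0.6275 0.0221 0.1593] cradle [-277.     1.7  159.3] tilt 0.19 F [-0.8  0.8 -5.3] w 0.0366
-0.17 68 top z(tool) 0.0563 y 0.0025
-0.14 156 top z(tool) 0.0416 y 0.0028
-0.11 179 top z(tool) 0.0236 y 0.0029
-0.08 192 top z(tool) 0.0073 y 0.0044
-0.05 149 top z(tool) -0.0058 y 0.0052
right end x -0.15462104377899688
clk 4.38 shift [-4.72 -0.14  1.93] turn -0.007 | tcp [0.6276 0.0223 0.1592] cradle [-277.2    1.8  159.2] tilt 0.19 F [ 0.8 -0.2 -5.3] w 0.0363
```

The tube is creeping in the pads and the sag is now about 28°. I'll rest its right end on the left rail as a fulcrum. Lowering the grip then levels the tube, and it can slide in supported.

Request:
arm_command(translation=[[-2,-0.1,-0.7],[-4.5,-0.1,-1],[-6.5,-0.2,-1],[-8,-0.2,-1],[-8.2,-0.2,-0.5]], turn=[0,0,-0.01,-0.01,-0.01], hand=[1,1,1,1,1])

```text
clock: 4.8
eef_pos: [0.6035, -0.0559, 0.1659]
tool_rot: [0.793, 0.609, -0.0, 0.0]
ft_force: [1.2, -0.1, -4.0]
grip_width: 0.0361
```

Request:
arm_command(translation=[[0,0,1],[0,0,2.2],[0,0,3.5],[0,0,4.8],[0,0,6]], turn=[0,0,0,0,0], hand=[1,1,1,1,1])

```text
clock: 5.22
eef_pos: [0.6046, -0.0521, 0.1045]
tool_rot: [0.792, 0.611, 0.0, -0.0]
ft_force: [0.1, 0.3, 0.4]
grip_width: 0.0365
```

Request:
arm_command(translation=[[0,0,1],[0,0,2],[0,0,2.8],[0,0,3.4],[0,0,3.4]], turn=[0,0,0,0,0], hand=[1,1,1,1,1])

```text
clock: 5.63
eef_pos: [0.6045, -0.0531, 0.0701]
tool_rot: [0.792, 0.61, -0.0, -0.0]
ft_force: [0.3, 2.3, 0.8]
grip_width: 0.0363
```

```bash
python3 held.py s3; python3 -c "
from h import *
go(c2w(-.11,0,.062),CX)"
```

```text
clk 5.63 shift [0. 0. 0.] turn 0 | tcp [ 0.6045 -0.0531  0.0701] cradle [-198.4   -0.3   70.1] tilt 0.05 F [0.3 2.3 0.8] w 0.0363
-0.2 48 top z(tool) -0.0152 y 0.0014
-0.17 147 top z(tool) -0.0170 y 0.0037
-0.14 202 top z(tool) -0.0172 y 0.0023
-0.11 377 top z(tool) -0.0173 y 0.0033
-0.08 351 top z(tool) -0.0178 y 0.0021
-0.05 262 top z(tool) -0.0179 y 0.0018
right end x -0.2307347118916774
clk 5.68 shift [-8.82 -0.11  0.89] turn 0.013 | tcp [ 0.6047 -0.0533  0.0709] cradle [-198.2   -0.    70.9] tilt 0.03 F [ 0.6  1.2 -0.4] w 0.0363
```

View pics/s3.png

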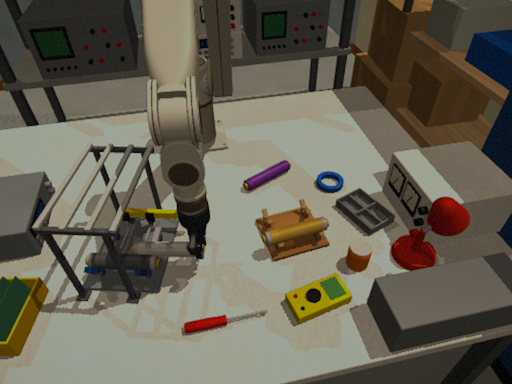

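That worked. The tube is level on the left rail, and the scene view shows it at (165,250) entering under the shelf in front of the dark one. I'll slide it in slowly with the grip a touch low.

Request:
arm_command(translation=[[-0.8,-0.2,0.2],[-2.2,-0.5,0.3],[-3.7,-0.5,0.3],[-5.2,-0.5,0.3],[-6.5,-0.5,0.3]], turn=[0.01,0.01,0.01,0.01,0.01], hand=[1,1,1,1,1])

```text
clock: 6.1
eef_pos: [0.5838, -0.1163, 0.0699]
tool_rot: [0.796, 0.606, 0.002, 0.001]
ft_force: [1.5, 5.1, 5.6]
grip_width: 0.0365
```

Request:
arm_command(translation=[[-0.7,0,0],[-1.2,0,0],[-1.6,0,0],[-1.9,0,0],[-1.9,0,0]], turn=[0,0,0,0,0], hand=[1,1,1,1,1])

```text
clock: 6.52
eef_pos: [0.5792, -0.1341, 0.0696]
tool_rot: [0.795, 0.606, 0.002, 0.001]
ft_force: [2.1, -0.9, -0.7]
grip_width: 0.0365
```

```bash
python3 held.py s4; python3 -c "
from h import *
go(c2w(-.11,0,.065),CX)"
```

```text
clk 6.52 shift [0. 0. 0.] turn 0 | tcp [ 0.5792 -0.1341  0.0696] cradle [-113.5   -3.    69.6] tilt 0.21 F [ 2.1 -0.9 -0.7] w 0.0365
-0.2 31 top z(tool) -0.0141 y 0.0083
-0.17 49 top z(tool) -0.0142 y 0.0028
-0.14 143 top z(tool) -0.0169 y 0.0031
-0.11 168 top z(tool) -0.0178 y 0.0029
-0.08 169 top z(tool) -0.0180 y 0.0033
-0.05 129 top z(tool) -0.0171 y -0.0002
right end x -0.2475244339386097
clk 6.57 shift [-0.23  0.32  0.43] turn 0.002 | tcp [ 0.5786 -0.1353  0.0692] cradle [-112.3   -3.2   69.2] tilt 0.17 F [ 1.7 -0.7 -0.4] w 0.0365
```

```bash
cat > rack.py <<'E'
from h import *
def rack(n="scene",sv=None):
    p,d,K,T=cam(n); W=pts(d,K,T); 
    if sv: save(sv,p)
    P=W.reshape(-1,3); L=np.c_[(P[:,:2]-O)@EX,(P[:,:2]-O)@EY,P[:,2]]
    return p,L
if __name__=="__main__":
    import sys
    for n in("scene","top"):
        p,L=rack(n,sys.argv[1]+n)
        for x0 in np.arange(-.13,.11,.02):
            g=(L[:,0]>x0)&(L[:,0]<x0+.02)&(L[:,1]>-.03)&(L[:,1]<.075)&(L[:,2]>.06)&(L[:,2]<.13)
            q=L[g]; s=[]
            for a in np.arange(-.03,.075,.015):
                r=q[(q[:,1]>a)&(q[:,1]<a+.015)]; s.append("%4d"%(np.percentile(r[:,2],80)*1e3) if len(r)>3 else "   .")
            print(n,"x%5d"%(x0*1e3+10),"y-22..: "," ".join(s))
E
python3 rack.py r1
```

```text
scene x -120 y-22..:   108   79  125  123  121  125    .
scene x -100 y-22..:     .    .  126  126  107   99   77
scene x  -80 y-22..:     .   88   78   73   84   83   75
scene x  -59 y-22..:     .   86   85   74   84   84   76
scene x  -39 y-22..:     .   87   85   74   84   84   75
scene x  -19 y-22..:     .   86   85   74   84   84   74
scene x    0 y-22..:     .   86   84   76   84   84    .
scene x   20 y-22..:     .   84   84   75    .   83   75
scene x   40 y-22..:     .   84   83   72   85   84   76
scene x   60 y-22..:     .    .   82   76   84   83   75
scene x   80 y-22..:     .    .   73    .   83   83   74
scene x  100 y-22..:     .    .    .    .    .   75    .
top x -120 y-22..:   127    .    .    .    .    .    .
top x -100 y-22..:     .    .    .    .    .    .    .
top x  -80 y-22..:     .    .    .    .    .    .    .
top x  -59 y-22..:     .    .    .    .    .    .    .
top x  -39 y-22..:     .    .    .    .    .    .    .
top x  -19 y-22..:     .    .    .    .    .    .    .
top x    0 y-22..:     .    .    .    .    .    .    .
top x   20 y-22..:     .    .    .    .    .    .    .
top x   40 y-22..:     .    .    .    .    .    .    .
top x   60 y-22..:     .    .    .    .    .    .   74
top x   80 y-22..:     .    .    .    .   81   81    .
top x  100 y-22..:     .    .    .    .    .    .    .
```

Silver now spans both rails: tops are 86 to 84 mm and its right end is past x = 60. I'll lower the left end the last 2–3 mm, then release.

Request:
arm_command(translation=[[0,0,0.1],[0,0,0.2],[0,0,0.3],[0,0,0.3],[0,0,0.3]], turn=[0,0,0,0,0], hand=[1,1,1,1,1])

```text
clock: 7.08
eef_pos: [0.5776, -0.1349, 0.0669]
tool_rot: [0.796, 0.605, -0.0, 0.001]
ft_force: [-2.7, 0.7, 9.4]
grip_width: 0.0365
```

Request:
arm_command(translation=[[0,0,0],[0,0,0],[0,0,0],[0,0,0],[0,0,0]], turn=[0,0,0,0,0], hand=[0.45,0.4,0.35,0.3,0.3])

```text
clock: 7.5
eef_pos: [0.5776, -0.1337, 0.0648]
tool_rot: [0.796, 0.606, -0.0, -0.0]
ft_force: [0.6, -0.3, 0.3]
grip_width: 0.0597
```

```bash
python3 rack.py r2 | grep scene;python3 -c "
from h import *
go(c2w(-.11,0,.065),CX)"
```

```text
scene x -120 y-22..:   125   77   80  127  110  125    .
scene x -100 y-22..:     .    .   95  122   77  114    .
scene x  -80 y-22..:     .    .   86   79   84   83   74
scene x  -59 y-22..:     .   85   86   80   85   84   75
scene x  -39 y-22..:     .   86   86   81   84   84   74
scene x  -19 y-22..:     .   85   86   80   84   84   76
scene x    0 y-22..:     .   84   85   79   83   86    .
scene x   20 y-22..:     .   84   85   79    .   84   75
scene x   40 y-22..:     .   82    .   78   84   84   75
scene x   60 y-22..:     .    .   84   79   84   83   73
scene x   80 y-22..:     .    .   73    .   83   84   75
scene x  100 y-22..:     .    .    .    .    .   72    .
clk 7.60 shift [-0.36  0.45 -0.01] turn 0.002 | tcp [ 0.5778 -0.1336  0.0649] cradle [-113.6   -4.5   64.9] tilt 0.04 F [ 0.4 -0.3  0.3] w 0.06
```

Silver rolled up against the dark tube and lies level. Next I'll raise, go round to its left end with the fingers shut, and push it axially until the ends are level.

Request:
arm_command(translation=[[0,0,-2],[0,0,-5],[0,0,-8],[1.5,0.5,-8],[4.4,1,-8]], turn=[0,0,0,0,0], hand=[0.3,0.3,0.3,1,1])

```text
clock: 8.02
eef_pos: [0.6008, -0.0963, 0.1482]
tool_rot: [0.797, 0.604, 0.002, 0.002]
ft_force: [0.0, 1.0, -0.4]
grip_width: 0.0365
```

Request:
arm_command(translation=[[0.3,0,0],[0.3,0,3],[0.3,0,6],[0.3,0,8.3],[0.3,0,8.3]], turn=[0,0,0,0,0], hand=[1,1,1,1,1])

```text
clock: 8.43
eef_pos: [0.5956, -0.09, 0.0562]
tool_rot: [0.795, 0.606, -0.004, -0.004]
ft_force: [-1.5, -0.1, -1.4]
grip_width: 0.0001
```

```bash
python3 -c "
from h import *
go(c2w(-.109,.006,.062),CX)"
```

```text
clk 8.43 shift [-5.15  0.48 -0.58] turn 0.003 | tcp [ 0.5956 -0.09    0.0562] cradle [-160.5    1.    56.2] tilt 0.66 F [-1.5 -0.1 -1.4] w 0.0001
```

Request:
arm_command(translation=[[-0.8,0.3,-0.3],[-1.6,0.4,-0.3],[-2.3,0.4,-0.3],[-3,0.4,-0.3],[-3.6,0.4,-0.3]], turn=[0,0,0,0,0], hand=[1,1,1,1,1])

```text
clock: 8.85
eef_pos: [0.5953, -0.1277, 0.0669]
tool_rot: [0.796, 0.606, 0.001, 0.001]
ft_force: [1.7, 2.7, 0.3]
grip_width: 0.0001
```

Request:
arm_command(translation=[[-0.4,0,0],[-0.8,0,0],[-1.2,0,0],[-1.4,0,0],[-1.4,0,0]], turn=[0,0,0,0,0], hand=[1,1,1,1,1])

```text
clock: 9.27
eef_pos: [0.5915, -0.1403, 0.0663]
tool_rot: [0.795, 0.606, 0.001, 0.001]
ft_force: [1.2, 3.6, 3.5]
grip_width: 0.0001
```

```bash
python3 rack.py r3 | grep scene;python3 -c "
from h import *
go(c2w(-.109,.006,.062),CX)"
```

```text
scene x -120 y-22..:   120  125  121  120  113  126    .
scene x -100 y-22..:     .    .    .  106   77   75    .
scene x  -80 y-22..:     .    .   87   70   84   83   74
scene x  -59 y-22..:     .   86   86   79   84   84   74
scene x  -39 y-22..:     .   85   86   78   84   84   76
scene x  -19 y-22..:     .   86   86   79   84   84   74
scene x    0 y-22..:     .   85   86   80   84   84    .
scene x   20 y-22..:     .   86   86   81   86   83   74
scene x   40 y-22..:     .   84    .   81   84   84   75
scene x   60 y-22..:     .   84   86   81   84   84   74
scene x   80 y-22..:     .   83   86   80   84   83   74
scene x  100 y-22..:     .    .    .    .    .   76    .
clk 9.37 shift [-0.2  -0.44  0.39] turn 0.003 | tcp [ 0.5913 -0.1402  0.0659] cradle [-111.    10.4   65.9] tilt 0.09 F [2.5 3.6 2.8] w 0.0005
```

```bash
cat > ends.py <<'E'
from rack import *
import sys
p,L=rack("scene",sys.argv[1])
for nm,ya,yb,za,zb in(("dark",.035,.06,.06,.09),("silver",-.012,.012,.068,.092),("brass",.012,.04,.1,.125)):
    g=L[(L[:,1]>ya)&(L[:,1]<yb)&(L[:,2]>za)&(L[:,2]<zb)&(abs(L[:,0])<.14)]
    if len(g)>30: print(nm,len(g),"x",np.percentile(g[:,0],[1,99]).round(4)*1e3,"ztop",np.percentile(g[:,2],90).round(4))
C=p.reshape(-1,3).astype(int); red=(C[:,0]>1.8*C[:,1])&(C[:,0]>60)&(L[:,2]>.05)&(L[:,2]<.125)&(L[:,0]<-.1)&(L[:,0]>-.17)&(abs(L[:,1]+.06)<.1)
print("handle",red.sum(),np.percentile(L[red],[5,50,95],axis=0).round(4).tolist() if red.sum() else "")
E
python3 ends.py e1
```

```text
dark 603 x [-98.7  89. ] ztop 0.0853
silver 334 x [-120.4   88.4] ztop 0.0878
brass 55 x [-127.1 -101.6] ztop 0.1231
handle 187 [[-0.1477, -0.122, 0.0644], [-0.1344, -0.1135, 0.0915], [-0.1195, -0.1108, 0.1139]]
```

Silver's right end is at 88 mm against 89 mm for the dark tube, so the ends are level. Next is the chock: I'll pinch its handle from above.

Request:
arm_command(translation=[[1,0,0],[2.4,0,-2],[2.4,0,-6],[2.4,-1,-10],[2.4,-4,-10]], turn=[0,0,0,0,0], hand=[1,1,1,1,0.2])

```text
clock: 9.83
eef_pos: [0.5658, -0.1082, 0.1731]
tool_rot: [0.796, 0.606, 0.005, 0.007]
ft_force: [2.4, -1.6, 2.3]
grip_width: 0.0111
```

Request:
arm_command(translation=[[0,-3,0],[0,-6,0],[0,-8.9,0],[0,-8.9,0],[0,-8.9,0]], turn=[0,0,0,0,0], hand=[0.2,0.2,0.2,0.2,0.2])

```text
clock: 10.25
eef_pos: [0.4704, -0.0826, 0.1647]
tool_rot: [0.796, 0.606, -0.002, -0.0]
ft_force: [1.5, -0.5, 0.9]
grip_width: 0.0683
```

```bash
python3 ends.py e2; python3 -c "
from h import *
go(c2w(-.135,-.119,.095),CX)"
```

```text
dark 607 x [-98.8  89.5] ztop 0.0853
silver 410 x [-99.   88.2] ztop 0.0874
handle 187 [[-0.148, -0.1218, 0.0634], [-0.1341, -0.1135, 0.0919], [-0.1188, -0.1109, 0.1135]]
clk 10.30 shift [0.09 0.07 7.02] turn 0.002 | tcp [ 0.4723 -0.083   0.1652] cradle [-134.2 -119.7  165.2] tilt 0.08 F [0.6 0.3 0.5] w 0.0685
```

Request:
arm_command(translation=[[0,0,2.5],[0,0,5],[0,0,7],[0,0,7],[0,0,7]], turn=[0,0,0,0,0], hand=[0.2,0.2,0.2,0.2,0.4])

```text
clock: 10.72
eef_pos: [0.4727, -0.083, 0.0943]
tool_rot: [0.796, 0.606, -0.001, -0.001]
ft_force: [-1.1, 0.0, 0.0]
grip_width: 0.0578
```

Request:
arm_command(translation=[[0,0,0],[0,0,0],[0,0,0],[0,0,0],[0,0,0]], turn=[0,0,0,0,0], hand=[1,1,1,1,1])

```text
clock: 11.13
eef_pos: [0.4736, -0.083, 0.0967]
tool_rot: [0.796, 0.606, 0.001, 0.001]
ft_force: [-0.5, 0.6, 5.7]
grip_width: 0.015
```

Run:
```python
from h import *
go(c2w(-.135,-.119,.095),CX)
from rack import *
p,L=rack("scene"); C=p.reshape(-1,3).astype(int)
g=(C[:,0]>2*C[:,2])&(C[:,1]>70)&(abs(L[:,0])<.085)&(L[:,2]>.05)&(L[:,2]<.09)&(L[:,1]<-.05); print(g.sum(),np.percentile(L[g],[5,50,95],axis=0).round(4).tolist())
```

```text
clk 11.13 shift [ 0.05 -0.07  0.17] turn 0.002 | tcp [ 0.4736 -0.083   0.0967] cradle [-134.5 -118.4   96.7] tilt 0.15 F [-0.5  0.6  5.7] w 0.015
264 [[-0.0798, -0.1225, 0.0646], [-0.0207, -0.1129, 0.0821], [0.0271, -0.1097, 0.0859]]
```

Request:
arm_command(translation=[[0,0.7,0],[0,1.6,0],[0,2.5,0],[0,3.4,0],[0,4.3,0]], turn=[0,0,0,0,0], hand=[1,1,1,1,1])

```text
clock: 11.6
eef_pos: [0.514, -0.0942, 0.0967]
tool_rot: [0.796, 0.606, 0.0, -0.0]
ft_force: [-4.4, 1.6, 8.6]
grip_width: 0.0149
```

Request:
arm_command(translation=[[0,0.9,0],[0,1.7,0],[0,2.4,0],[0,3,0],[0,3.5,0]], turn=[0,0,0,0,0], hand=[1,1,1,1,1])

```text
clock: 12.02
eef_pos: [0.5479, -0.1037, 0.0967]
tool_rot: [0.796, 0.606, 0.0, 0.0]
ft_force: [-3.9, 1.4, 8.1]
grip_width: 0.0152
```

Run:
```python
from h import *
go(c2w(-.135,-.02,.095),CX); print("Fy cradle",get_obs()["ft_force"][:2]@EY)
from rack import *
for i in range(2):
    p,L=rack("scene","c%d"%i); C=p.reshape(-1,3).astype(int)
    g=(C[:,0]>2*C[:,2])&(C[:,1]>70)&(abs(L[:,0])<.085)&(L[:,2]>.05)&(L[:,2]<.09)&(L[:,1]<-.0); print(g.sum(),np.percentile(L[g],[5,50,95],axis=0).round(4).tolist())
```

```text
clk 12.02 shift [0.04 2.12 0.17] turn 0.002 | tcp [ 0.5479 -0.1037  0.0967] cradle [-134.5  -41.2   96.7] tilt 0.02 F [-3.9  1.4  8.1] w 0.0152
Fy cradle -4.098247099644585
323 [[-0.0805, -0.0472, 0.0648], [-0.0268, -0.0359, 0.0824], [0.0241, -0.0331, 0.0858]]
311 [[-0.0796, -0.0458, 0.065], [-0.02, -0.0352, 0.0822], [0.0243, -0.0323, 0.0857]]
```

Request:
arm_command(translation=[[0,0.15,0],[0,0.3,0],[0,0.45,0],[0,0.6,0],[0,0.7,0]], turn=[0,0,0,0,0], hand=[1,1,1,1,1])

```text
clock: 12.53
eef_pos: [0.5544, -0.1055, 0.0967]
tool_rot: [0.796, 0.606, 0.0, 0.0]
ft_force: [-4.5, 0.8, 7.3]
grip_width: 0.0153
```

```bash
python3 ends.py e3
python3 - <<'E'
from h import *
go(c2w(-.135,-.02,.095),CX)
import cv2
a=cv2.imread("pics/e3.png")[200:310,70:230]; cv2.imwrite("pics/e3c.png",cv2.resize(a,None,fx=5,fy=5,interpolation=cv2.INTER_CUBIC))
E
```

```text
dark 614 x [-98.7  89. ] ztop 0.0852
silver 407 x [-99.   87.9] ztop 0.0874
handle 85 [[-0.1482, -0.0379, 0.0624], [-0.144, -0.0288, 0.0756], [-0.1179, -0.0266, 0.1128]]
clk 12.58 shift [0.04 1.44 0.17] turn 0.002 | tcp [ 0.5546 -0.1055  0.0967] cradle [-134.5  -34.4   96.7] tilt 0.03 F [-3.8  0.   6.6] w 0.0152
```

View pics/e3c.png

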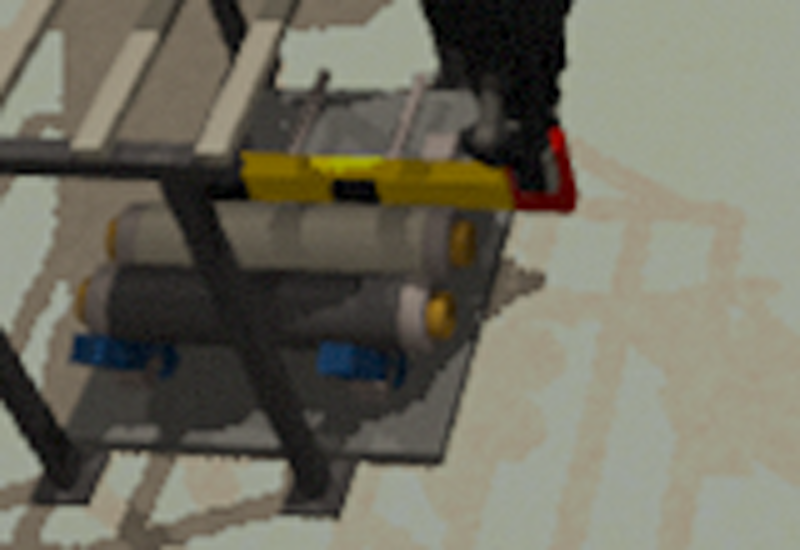

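The crop shows silver (285,235) against dark (250,305) with ends level. The yellow bar (380,180) is just short of touching it, with a pad at (355,190). I'll close the rest in small steps while watching the force.

Request:
arm_command(translation=[[0,0.1,0],[0,0.2,0],[0,0.3,0],[0,0.35,0],[0,0.4,0]], turn=[0,0,0,0,0], hand=[1,1,1,1,1])

```text
clock: 13.0
eef_pos: [0.5573, -0.1063, 0.0967]
tool_rot: [0.796, 0.606, -0.0, -0.001]
ft_force: [-6.7, 1.2, 9.2]
grip_width: 0.0151
```

```bash
python3 -c "
from h import *
go(c2w(-.135,-.02,.095),CX)"
```

```text
clk 13.00 shift [0.05 1.15 0.17] turn 0.002 | tcp [ 0.5573 -0.1063  0.0967] cradle [-134.5  -31.5   96.7] tilt 0.08 F [-6.7  1.2  9.2] w 0.0151
```

Request:
arm_command(translation=[[0,0.05,0],[0,0.1,0],[0,0.15,0],[0,0.2,0],[0,0.2,0]], turn=[0,0,0,0,0], hand=[1,1,1,1,1])

```text
clock: 13.42
eef_pos: [0.5586, -0.1066, 0.0967]
tool_rot: [0.796, 0.606, -0.001, -0.001]
ft_force: [-8.4, 0.5, 11.0]
grip_width: 0.0148
```

```bash
python3 -c "
from h import *
go(c2w(-.135,-.02,.095),CX)"; python3 ends.py e4
```

```text
clk 13.42 shift [0.05 1.01 0.17] turn 0.002 | tcp [ 0.5586 -0.1066  0.0967] cradle [-134.5  -30.1   96.7] tilt 0.15 F [-8.4  0.5 11. ] w 0.0148
dark 614 x [-98.2  88.8] ztop 0.0854
silver 353 x [-99.1  89.2] ztop 0.0874
handle 87 [[-0.1483, -0.0335, 0.0622], [-0.1441, -0.0245, 0.0758], [-0.1186, -0.0218, 0.1124]]
```

Request:
arm_command(translation=[[0,0.1,0],[0,0.2,0],[0,0.3,0],[0,0.3,0],[0,0.3,0]], turn=[0,0,0,0,0], hand=[1,1,1,1,1])

```text
clock: 13.88
eef_pos: [0.5588, -0.1067, 0.0967]
tool_rot: [0.796, 0.606, -0.002, -0.003]
ft_force: [-15.2, 3.7, 15.1]
grip_width: 0.0152
```

```bash
python3 -c "
from h import *
go(c2w(-.135,-.02,.095),CX)"; python3 ends.py e5
```

```text
clk 13.88 shift [0.04 1.   0.16] turn 0.002 | tcp [ 0.5588 -0.1067  0.0967] cradle [-134.5  -29.9   96.7] tilt 0.45 F [-15.2   3.7  15.1] w 0.0152
dark 616 x [-98.4  88.9] ztop 0.085
silver 341 x [-99.5  88. ] ztop 0.0875
handle 87 [[-0.148, -0.0344, 0.0605], [-0.1442, -0.0243, 0.0755], [-0.1185, -0.0219, 0.1138]]
```

The chock has stopped: only 0.2 mm of movement for 3 mm of command, at about 15 N. The bottom layer is tight, so I'll release the handle, rise and go to the brass tube.

Request:
arm_command(translation=[[0,-0.2,0],[0,-0.2,0],[0,-0.2,0],[0,-0.2,-0.5],[0,-0.2,-2]], turn=[0,0,0,0,0], hand=[0.6,0.4,0.3,0.3,0.3])

```text
clock: 14.35
eef_pos: [0.5601, -0.1071, 0.1134]
tool_rot: [0.796, 0.606, -0.001, -0.002]
ft_force: [-1.4, 0.9, 0.6]
grip_width: 0.0599
```

Request:
arm_command(translation=[[0,0,-2.5],[1.5,-0.3,-5],[5,-1,-5],[9,-1.8,-5],[13,-2.6,-5]], turn=[0,0,0,0,0], hand=[0,0,0,0,0])

```text
clock: 14.77
eef_pos: [0.5719, 0.0256, 0.1665]
tool_rot: [0.796, 0.605, 0.001, 0.001]
ft_force: [0.9, 0.3, -0.3]
grip_width: 0.0856
```

Request:
arm_command(translation=[[4,-0.8,0],[8,-1.6,0],[12,-2.4,0],[16,-3.2,0],[19,-3.9,0]], turn=[0,0,0,0,0], hand=[0,0,0,0,0])

```text
clock: 15.18
eef_pos: [0.5842, 0.2221, 0.1656]
tool_rot: [0.795, 0.607, 0.001, -0.0]
ft_force: [0.2, -0.5, -0.8]
grip_width: 0.0852
```

Request:
arm_command(translation=[[3,-0.6,0],[5,-1,0],[6.5,-1.3,0],[6.5,-1.3,0],[6.5,-1.3,0]], turn=[-0.1,-0.2,-0.3,-0.38,-0.38], hand=[0,0,0,0,0])

```text
clock: 15.6
eef_pos: [0.5886, 0.2862, 0.165]
tool_rot: [0.666, 0.746, 0.0, 0.0]
ft_force: [-0.5, -0.5, -0.1]
grip_width: 0.0855
```

```bash
python3 ends.py e6; python3 look.py w2; python3 -c "
from h import *
go(np.array([.5878,.2872,.058]),96.3)"
```

```text
dark 606 x [-98.4  89.6] ztop 0.0853
silver 346 x [-99.1  87.9] ztop 0.0876
handle 217 [[-0.1478, -0.0343, 0.064], [-0.1347, -0.024, 0.0945], [-0.1185, -0.0216, 0.1134]]
clk 15.65 shift [ 0.43 -9.12  0.51] turn 0.002 | tcp [0.5886 0.2853 0.1651] cradle [-520.1 -106.3  165.1] tilt 0.01 F [ 0.6 -0.5 -0.7] w 0.0855
cam in tool [ 0.072  0.001 -0.13 ]
0.506 few
6433 ang 6.35 z 0.0628 err 0.0007 left end [0.5859 0.303 ] len 0.1399
clk 15.70 shift [ 0.27 -0.06 10.72] turn -0.001 | tcp [0.5887 0.2846 0.1652] cradle [-519.5 -106.1  165.2] tilt 0.01 F [ 0.2 -0.1 -0.4] w 0.0853
```

Brass is where it was measured, and the chock handle has stayed put. Grasping the brass tube's left end now.

Request:
arm_command(translation=[[0.2,0,3],[0.2,0,6],[0.2,0,9],[0.2,0,10.6],[0.2,0,10.6]], turn=[0,0,0,0,0], hand=[0,0,0,0,0])

```text
clock: 16.12
eef_pos: [0.5853, 0.284, 0.0543]
tool_rot: [0.668, 0.744, -0.004, -0.002]
ft_force: [-1.0, -0.7, -1.3]
grip_width: 0.0854
```

Request:
arm_command(translation=[[0,0,0],[0,0,0],[0,0,0],[0,0,0],[0,0,0]], turn=[0,0,0,0,0], hand=[0,0.5,1,1,1])

```text
clock: 16.53
eef_pos: [0.588, 0.2866, 0.0676]
tool_rot: [0.667, 0.745, 0.001, 0.0]
ft_force: [-4.3, -6.7, 31.1]
grip_width: 0.041
```

Request:
arm_command(translation=[[0,0,0],[0,0,0],[0,0,-1.5],[0,0,-3.5],[0,0,-6]], turn=[0,0,0,0,0], hand=[1,1,1,1,1])

```text
clock: 16.95
eef_pos: [0.5871, 0.2863, 0.1194]
tool_rot: [0.667, 0.745, -0.001, -0.001]
ft_force: [0.6, -0.4, -3.4]
grip_width: 0.0373
```

Request:
arm_command(translation=[[-1,0,-2],[-4,0.2,-4.5],[-7.5,0.4,-7],[-11,0.7,-8],[-14.5,0.9,-8]], turn=[0,0,0,0,0], hand=[1,1,1,1,1])

```text
clock: 17.37
eef_pos: [0.6156, 0.143, 0.2045]
tool_rot: [0.666, 0.746, 0.004, 0.002]
ft_force: [1.1, 0.1, -3.0]
grip_width: 0.0373
```

Request:
arm_command(translation=[[-2.5,0.2,0],[-4.5,0.3,0],[-6.5,0.4,0],[-8.5,0.6,0],[-10,0.7,0]], turn=[0.09,0.18,0.27,0.35,0.38], hand=[1,1,1,1,1])

```text
clock: 17.78
eef_pos: [0.6316, 0.0431, 0.1999]
tool_rot: [0.797, 0.604, 0.0, 0.0]
ft_force: [0.3, 0.8, -3.1]
grip_width: 0.0376
```

```bash
python3 held.py s6; python3 -c "
from h import *
go(c2w(-.227,.0274,.2),CX)"
```

```text
clk 17.78 shift [0. 0. 0.] turn 0 | tcp [0.6316 0.0431 0.1999] cradle [-298.4   -0.   199.9] tilt 0.05 F [ 0.3  0.8 -3.1] w 0.0376
-0.2 19 top z(tool) 0.0093 y -0.0018
-0.17 175 top z(tool) -0.0014 y 0.0002
-0.14 206 top z(tool) -0.0040 y -0.0008
-0.11 210 top z(tool) -0.0068 y 0.0003
-0.08 201 top z(tool) -0.0096 y -0.0001
-0.05 174 top z(tool) -0.0123 y 0.0010
right end x -0.1726630881320003
clk 17.83 shift [-6.87  2.65 -0.01] turn -0.004 | tcp [0.632  0.0404 0.1998] cradle [-295.8    1.1  199.8] tilt 0.14 F [ 0.8 -1.9 -3.2] w 0.0371
```

Brass sags only about 5°, with its axis about 4 mm below the TCP. I'll stage it over the groove's left end and bring its tip down into the groove.

Request:
arm_command(translation=[[-1,1,0.5],[-3,2,1.5],[-5,2.6,3],[-7,2.6,4.5],[-7,2.6,5]], turn=[0,0,0,0,0], hand=[1,1,1,1,1])

```text
clock: 18.25
eef_pos: [0.6359, -0.0331, 0.1462]
tool_rot: [0.796, 0.605, -0.003, -0.001]
ft_force: [-1.0, 1.0, -4.4]
grip_width: 0.0375
```

```bash
python3 held.py s7
python3 - <<'E'
from rack import *
go(c2w(-.227,.0274,.1035),CX)
p,L=rack("scene")
def yc(xa,xb,ya,yb,za):
    q=L[(L[:,0]>xa)&(L[:,0]<xb)&(L[:,1]>ya)&(L[:,1]<yb)&(L[:,2]>za)&(L[:,2]<za+.05)]
    from scipy.optimize import least_squares
    r=least_squares(lambda s:np.hypot(q[:,1]-s[0],q[:,2]-s[1]-s[2]*(q[:,0]-xa))-.02,[(ya+yb)/2,za,0],loss="soft_l1",f_scale=.002); return len(q),r.x.round(4)
print("dark",yc(-.08,.0,.03,.075,.066)); print("silver",yc(-.08,0,-.02,.015,.068)); print("brass",yc(-.19,-.1,-.005,.06,.095))
E
```

```text
clk 18.25 shift [0. 0. 0.] turn 0 | tcp [ 0.6359 -0.0331  0.1462] cradle [-226.1   24.6  146.2] tilt 0.31 F [-1.   1.  -4.4] w 0.0375
-0.2 198 top z(tool) 0.0165 y 0.0035
-0.17 316 top z(tool) 0.0012 y -0.0000
-0.14 263 top z(tool) -0.0027 y -0.0016
-0.11 197 top z(tool) -0.0064 y -0.0004
-0.08 198 top z(tool) -0.0093 y -0.0006
-0.05 124 top z(tool) -0.0114 y 0.0001
right end x -0.24511870108782616
clk 18.30 shift [-0.09  0.35  4.23] turn 0.001 | tcp [ 0.636  -0.0312  0.1459] cradle [-227.9   24.1  145.9] tilt 0.33 F [-0.6  1.  -4.1] w 0.0376
dark (406, array([ 0.0446,  0.065 , -0.0043]))
silver (114, array([ 0.0017,  0.0673, -0.0079]))
brass (237, array([ 0.0221,  0.1376, -0.1155]))
```

Request:
arm_command(translation=[[0,0.3,0.5],[0,0.4,1],[0,0.4,1.5],[0,0.4,2],[0,0.4,2.5]], turn=[0,0,0,0,0], hand=[1,1,1,1,1])

```text
clock: 18.77
eef_pos: [0.6418, -0.0299, 0.124]
tool_rot: [0.795, 0.606, 0.0, 0.0]
ft_force: [-0.4, 0.2, -4.1]
grip_width: 0.0376
```

Request:
arm_command(translation=[[0,0,0.4],[0,0,0.8],[0,0,1.2],[0,0,1.5],[0,0,1.5]], turn=[0,0,0,0,0], hand=[1,1,1,1,1])

```text
clock: 19.18
eef_pos: [0.6414, -0.0304, 0.1088]
tool_rot: [0.795, 0.606, -0.0, -0.0]
ft_force: [-0.9, 1.7, -1.5]
grip_width: 0.0373
```

```bash
python3 held.py s8
python3 - <<'E'
from h import *
import cv2
go(c2w(-.111,.0274,.1035),CX)
a=cv2.imread("pics/s8.png")[190:310,70:230]; cv2.imwrite("pics/s8c.png",cv2.resize(a,None,fx=4.8,fy=4.8,interpolation=cv2.INTER_CUBIC))
E
```

```text
clk 19.18 shift [0. 0. 0.] turn 0 | tcp [ 0.6414 -0.0304  0.1088] cradle [-230.1   29.2  108.8] tilt 0.04 F [-0.9  1.7 -1.5] w 0.0373
-0.2 187 top z(tool) -0.0008 y -0.0033
-0.17 278 top z(tool) -0.0116 y -0.0010
-0.14 258 top z(tool) -0.0125 y -0.0007
-0.11 190 top z(tool) -0.0131 y -0.0009
-0.08 191 top z(tool) -0.0145 y 0.0008
-0.05 134 top z(tool) -0.0145 y 0.0001
right end x -0.245894143248716
clk 19.23 shift [-11.91  -0.22   0.57] turn 0.002 | tcp [ 0.6415 -0.0305  0.1092] cradle [-230.1   29.3  109.2] tilt 0.02 F [-1.3  1.2 -1.3] w 0.0373
```

View pics/s8c.png

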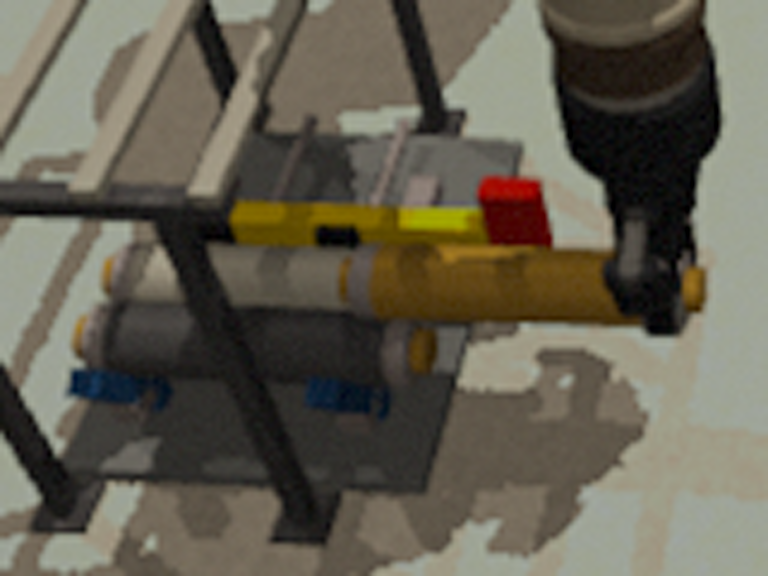

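The brass tip is seated in the groove: the crop shows its end at (350,285) above silver and dark, and the tool's load has fallen. I'll level it and slide it in along the groove.

Request:
arm_command(translation=[[0,-0.1,0.3],[-0.7,-0.2,0.4],[-2,-0.2,0.4],[-3.4,-0.2,0.4],[-4.8,-0.2,0.4]], turn=[0,0,0,0,0], hand=[1,1,1,1,1])

```text
clock: 19.65
eef_pos: [0.6271, -0.0779, 0.1058]
tool_rot: [0.795, 0.606, 0.0, 0.001]
ft_force: [1.5, 2.6, -0.7]
grip_width: 0.0373
```

```bash
python3 held.py s9
python3 - <<'E'
from h import *
go(c2w(-.111,.0274,.1035),CX)
E
```

```text
clk 19.65 shift [0. 0. 0.] turn 0 | tcp [ 0.6271 -0.0779  0.1058] cradle [-180.6   28.1  105.8] tilt 0.09 F [ 1.5  2.6 -0.7] w 0.0373
-0.2 103 top z(tool) -0.0043 y 0.0013
-0.17 250 top z(tool) -0.0142 y -0.0003
-0.14 284 top z(tool) -0.0149 y -0.0007
-0.11 321 top z(tool) -0.0150 y -0.0003
-0.08 190 top z(tool) -0.0152 y 0.0004
-0.05 102 top z(tool) -0.0144 y -0.0011
right end x -0.24779261401842995
clk 19.70 shift [-6.61 -0.08  0.25] turn -0.001 | tcp [ 0.6263 -0.0813  0.1058] cradle [-177.1   28.3  105.8] tilt 0.2 F [ 1.2 -1.8 -1.5] w 0.0372
```

Request:
arm_command(translation=[[-1,-0.05,0],[-2.2,-0.05,0],[-3.4,-0.05,0],[-4.6,-0.05,0],[-5.4,-0.05,0]], turn=[0,0,0,0,0], hand=[1,1,1,1,1])

```text
clock: 20.12
eef_pos: [0.6119, -0.13, 0.1055]
tool_rot: [0.796, 0.606, 0.0, 0.0]
ft_force: [2.7, 2.3, 0.2]
grip_width: 0.0371
```

Request:
arm_command(translation=[[-0.4,0,0],[-0.7,0,0],[-0.9,0,0.1],[-0.9,0,0.2],[-0.9,0,0.2]], turn=[0,0,0,0,0], hand=[1,1,1,1,1])

```text
clock: 20.53
eef_pos: [0.6102, -0.1366, 0.1048]
tool_rot: [0.795, 0.606, 0.001, 0.001]
ft_force: [0.2, 2.5, 6.6]
grip_width: 0.0378
```

```bash
python3 held.py s10; python3 ends.py e10
python3 - <<'E'
from h import *
go(c2w(-.111,.0274,.1035),CX)
E
```

```text
clk 20.53 shift [0. 0. 0.] turn 0 | tcp [ 0.6102 -0.1366  0.1048] cradle [-119.5   27.6  104.8] tilt 0.09 F [0.2 2.5 6.6] w 0.0378
-0.2 179 top z(tool) -0.0032 y 0.0040
-0.17 178 top z(tool) -0.0147 y 0.0021
-0.14 125 top z(tool) -0.0163 y -0.0018
-0.11 279 top z(tool) -0.0159 y -0.0006
-0.08 275 top z(tool) -0.0155 y -0.0009
-0.05 162 top z(tool) -0.0136 y 0.0023
right end x -0.2088813501959758
dark 588 x [-98.8  89. ] ztop 0.0853
brass 430 x [-134.7   54.4] ztop 0.1208
handle 199 [[-0.1478, -0.0344, 0.064], [-0.1357, -0.0239, 0.0927], [-0.1209, -0.0214, 0.1131]]
clk 20.63 shift [-0.85 -0.01  0.13] turn 0.003 | tcp [ 0.6101 -0.1366  0.1048] cradle [-119.5   27.5  104.8] tilt 0.08 F [-0.7  2.4  5.7] w 0.0375
```

Brass is seated: top 120.8 mm as read (the camera reads about 2 mm high), chock not moved. I'll release with a small opening, rise, go round and push it level.

Request:
arm_command(translation=[[0,0,0],[0,0,0],[0,0,0],[0,0,-0.5],[0,0,-2]], turn=[0,0,0,0,0], hand=[0.45,0.4,0.4,0.4,0.4])

```text
clock: 21.05
eef_pos: [0.6075, -0.1366, 0.1206]
tool_rot: [0.796, 0.606, -0.002, -0.002]
ft_force: [-0.6, -0.3, -0.7]
grip_width: 0.0512
```

Request:
arm_command(translation=[[0,0,-3],[0,0,-6],[2,0,-6],[5,0,-6],[5,0,-6]], turn=[0,0,0,0,0], hand=[0.4,0.4,1,1,1])

```text
clock: 21.47
eef_pos: [0.6243, -0.0849, 0.1843]
tool_rot: [0.794, 0.607, 0.001, -0.0]
ft_force: [-1.4, 0.1, 0.4]
grip_width: 0.0156
```

```bash
python3 ends.py e11
python3 - <<'E'
from h import *
go(c2w(-.165,.0274,.098),CX)
E
```

```text
dark 584 x [-99.3  89.3] ztop 0.0852
brass 580 x [-134.2   53.7] ztop 0.1206
handle 132 [[-0.1475, -0.0269, 0.0633], [-0.1302, -0.0233, 0.0827], [-0.1181, -0.0214, 0.1116]]
clk 21.52 shift [-0.62  0.04  8.57] turn 0.006 | tcp [ 0.6235 -0.0866  0.1837] cradle [-171.2   27.   183.7] tilt 0.02 F [-0.9 -0.4 -0.2] w 0.008
```

Request:
arm_command(translation=[[0,0,3],[0,0,6],[0,0,8],[0,0,8.4],[0,0,8.4]], turn=[0,0,0,0,0], hand=[1,1,1,1,1])

```text
clock: 21.93
eef_pos: [0.6211, -0.0891, 0.0971]
tool_rot: [0.796, 0.606, -0.002, -0.002]
ft_force: [-0.1, -0.4, 0.4]
grip_width: 0.0
```

Request:
arm_command(translation=[[-0.6,0,0],[-1.3,0,0],[-2,0,0],[-2.7,0,0],[-3.4,0,0]], turn=[0,0,0,0,0], hand=[1,1,1,1,1])

```text
clock: 22.35
eef_pos: [0.6152, -0.1213, 0.1012]
tool_rot: [0.795, 0.606, 0.002, 0.0]
ft_force: [1.3, 5.7, 4.7]
grip_width: -0.0002
```

```bash
python3 ends.py e12
python3 - <<'E'
from h import *
go(c2w(-.111,.0274,.1),CX)
E
```

```text
dark 578 x [-98.8  89.1] ztop 0.0851
brass 490 x [-133.6   64.9] ztop 0.1208
handle 113 [[-0.1481, -0.0343, 0.0639], [-0.1423, -0.0241, 0.0889], [-0.1322, -0.0221, 0.1135]]
clk 22.40 shift [-2.29 -0.09  0.1 ] turn 0.001 | tcp [ 0.6147 -0.1229  0.101 ] cradle [-133.9   28.2  101. ] tilt 0.19 F [0.8 3.3 3.5] w 0.0002
```

Request:
arm_command(translation=[[-0.5,-0.1,0],[-1,-0.1,0],[-1.5,-0.1,0],[-2,-0.1,0],[-2.3,-0.1,0]], turn=[0,0,0,0,0], hand=[1,1,1,1,1])

```text
clock: 22.82
eef_pos: [0.6087, -0.1433, 0.1009]
tool_rot: [0.795, 0.606, 0.002, 0.001]
ft_force: [2.6, 5.0, 3.3]
grip_width: 0.0003
```

```bash
python3 ends.py e13
python3 - <<'E'
from h import *
go(c2w(-.109,.0274,.1),CX)
E
```

```text
dark 566 x [-98.7  88.9] ztop 0.0854
brass 510 x [-122.2   87.5] ztop 0.1207
handle 213 [[-0.148, -0.0326, 0.0645], [-0.1346, -0.0239, 0.0939], [-0.1183, -0.0216, 0.1134]]
clk 22.87 shift [-0.3  -0.05  0.08] turn 0.002 | tcp [ 0.6085 -0.1438  0.1008] cradle [-112.    27.9  100.8] tilt 0.25 F [2.6 4.4 1.4] w 0.0004
```

Request:
arm_command(translation=[[1,0,0],[3,0,0],[6,0,-2],[9,0,-5],[12,0,-8]], turn=[0,0,0,0,0], hand=[1,1,1,1,1])

```text
clock: 23.28
eef_pos: [0.6368, -0.0281, 0.1771]
tool_rot: [0.796, 0.605, -0.003, -0.001]
ft_force: [2.4, 1.2, 0.2]
grip_width: 0.0
```

Request:
arm_command(translation=[[2,0,-2],[4,0,-4],[4,0,-4],[4,0,-4],[4,0,-4]], turn=[0,0,0,0,0], hand=[1,1,1,1,1])

```text
clock: 23.7
eef_pos: [0.6481, 0.0093, 0.2166]
tool_rot: [0.796, 0.606, -0.002, -0.0]
ft_force: [-0.4, -0.4, -0.0]
grip_width: -0.0002
```

```bash
python3 ends.py e14
python3 - <<'E'
from rack import *
from scipy.optimize import least_squares
for n in("scene","top"):
    p,L=rack(n,"fin"+n)
    def yc(ya,yb,za):
        q=L[(abs(L[:,0])<.08)&(L[:,1]>ya)&(L[:,1]<yb)&(L[:,2]>za)&(L[:,2]<za+.03)]
        if len(q)<30: return len(q)
        r=least_squares(lambda s:np.hypot(q[:,1]-s[0],q[:,2]-s[1])-.02,[(ya+yb)/2,za],loss="soft_l1",f_scale=.002); return len(q),r.x.round(4)
    print(n,"dark",yc(.04,.075,.066),"silver",yc(-.02,.01,.07),"brass",yc(.01,.05,.102))
o=get_obs(); go(o["eef_pos"])
import cv2
a=cv2.imread("pics/finscene.png")[190:310,70:230]; b=cv2.imread("pics/fintop.png")[120:240,310:470]
cv2.imwrite("pics/fin.png",np.hstack([cv2.resize(i,None,fx=2.5,fy=2.5,interpolation=cv2.INTER_CUBIC) for i in(a,b)]))
E
```

```text
dark 563 x [-98.5  89. ] ztop 0.0855
brass 584 x [-99.8  88.2] ztop 0.1207
handle 212 [[-0.148, -0.033, 0.0647], [-0.1345, -0.0238, 0.0941], [-0.1185, -0.0217, 0.1136]]
scene dark (691, array([0.0441, 0.0651])) silver (33, array([0.0022, 0.0766])) brass (734, array([0.0262, 0.1001]))
top dark (117, array([0.05  , 0.0609])) silver (318, array([0.0065, 0.0654])) brass (493, array([0.0279, 0.0984]))
clk 23.85 shift [0. 0. 0.] turn 0 | tcp [0.648  0.0085 0.2162] cradle [-269.4   25.1  216.2] tilt 0.23 F [ 0.1  0.7 -0.4] w -0.0005
```

View pics/fin.png

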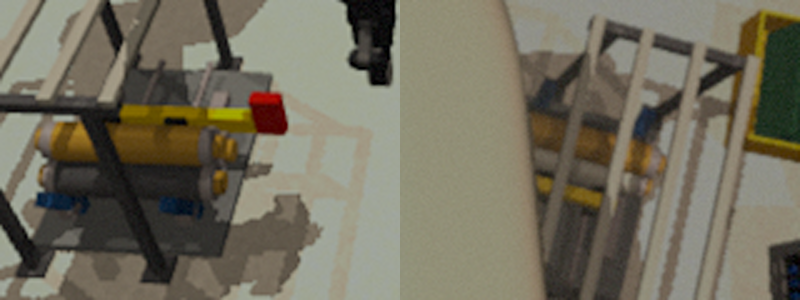

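The stack measures right from above: brass at y 27.9, z 98.4 (target 27.4, 98.5) and silver at y 6.5, z 65.4 (target 5.9, 64.8). The last crops show the three tubes racked with ends level and the chock against them. Handing in.

```bash
python3 -c "
from workcell import *
print(job_done())"
```

```text
the job is handed in; nothing more can be done
None
```

I racked both tubes in the order asked and handed the job in at about 24 s of the 66 s allowed.

- **Silver:** the arm commands give no tilt, so I gripped each tube upright at its left end and slid it in under the shelf. The silver tube slipped in the grip on the way, to about 28° of sag. I leveled it by resting its tip on the left rail before setting it down, and it rolled against the dark tube. I then pushed it along until the ends were level.
- **Chock:** I pinched the handle and drew it forward in small steps until it stopped at about 15 N, 4 N of which is its own drag. It did not move again.
- **Brass:** I laid it in the groove, released it, and pushed it level.

**Last checks**

| | Measured from the top camera (y, z mm) | Target (y, z mm) |
|---|---|---|
| Silver | 6.5, 65.4 | 5.9, 64.8 |
| Brass | 27.9, 98.4 | 27.4, 98.5 |

- **Ends:** the right ends read 88 mm for brass, 89 mm for dark and 88 mm for silver. The silver figure was taken before the brass went on top, because brass then hid it.
- **Robot:** it was standing clear, with no force on the tool.

**What disagreed or wasn't checked**
- The scene camera could barely see the silver tube at the end, and its fit (y 2.2, z 76.6) disagrees with the top camera. I trusted the top camera.
- The top camera's dark-tube fit, from few points, was about 4 mm off its given position.
- I couldn't read the chock's value directly. That it is tight rests on the hard stop and on the handle staying put.
- Force at the wrist peaked at 31 N among the readings I saw, while gripping the brass.

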